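Set the slicing guide and check it with the gauge

ROBOT

A 6-joint arm with a two-finger parallel gripper is mounted at the origin on a cart in front of the work surface, level with it; the furniture and walls round the work are solid. World frame = base frame: x ahead of the robot, y to its left, z up, the work surface at z = 0. Lengths are in mm, angles in rad, forces in N, time in s.
With the tool pointing down it reaches from about 350 to 875 mm from the base axis. Payload 4.2 kg.
Tool frame: the origin (TCP) lies on the mounting face of the last link; the fingertips stand 173 mm ahead of it and the grasp point (between the pads) lies 155 mm ahead of it; z points along the fingers, y is the line along which they close (so a half turn about z gives the same grasp; the last joint's range is limited). The gripper opens to 85 mm and grips with 20 to 120 N. Pads are 22 mm wide; open, the fingers measure 114 mm over their backs; the gripper's body (76 mm by 85 mm) begins 54 mm behind the grasp point. The pads swing forward as they close: fully open they stand 13 mm farther back than shut.
Start: joints at [1.372, 0.385, 0.008, 0, -1.194, -0.259], TCP at [276.201, 560.636, 404.712] pointing down, gripper open.
Joint ranges: [-3.14, 3.14], [-1.21, 2.06], [-1.07, 1.41], [-3.16, 2.05], [-2.99, -0.16], [-3.1, 3.1]. Speed limits (rad/s): [2.79, 2.79, 3.14, 3.14, 3.14, 3.14].

INTERFACE

Orientations are given as a unit quaternion [x, y, z, w].
In Python, from bench import arm gives the robot as it stands. The module is installed in compiled form; this text tells all that it offers.
- The arm moves only by the tool move_arm, never from a script. Its arguments are lists of equal length, an entry for each row: "fingers": the finger opening in mm, from 0 to 85.4; "travel": the shift along the tool's x, y, z in mm, a list of three; "dr": the turn, a rotation vector about the tool's x, y, z in rad, a list of three. A call has 1 to 10 rows; each row is the pose to reach, as a shift and turn from the pose commanded when the call began, along the tool's axes at that moment; what a row does not reach only later rows make up. A row lasts 1/10 s, in which the tool goes at most 50 mm and 8.59 degrees, less where a joint would pass 70% of its speed; a pose out of reach is approached as far as the arm can. A call with a gripper value outside its range is refused whole. The fingers move at their own pace and stop on an object; the grip force is fixed at half the most. Time passes only in rows, so rows that repeat a pose let the fingers close. It gives the time, the measured TCP pose, the force, the opening and the grip force at its end, in the units of the state.
- arm.read_state(): the state, without advancing time (a new reading comes with each control period).
- arm.get_image(name): name is "scene" or "top" or "wrist"; returns the picture (400x640x3 uint8, red, green, blue); there is no depth.
- arm.camera_model(name): a dict with "intrinsics" (3x3 intrinsics, pixels), "pose" (4x4, takes a point from camera to world coordinates). Camera axes: x right, y up, looking along -z (the intrinsics and any distortion apply to the point x, -y, -z); pixel columns grow to the right and rows downward; lengths in mm; the calibration is good to about 2 mm. A picture is of the moment at which its call begins: read the wrist's pose just before it. camera_model takes no time and is no camera call; for the wrist camera it gives the pose at the moment of the call.
- arm.job_done(): hands the job in; it is judged then, once.
The state is a dict: "clock": time; "joints": joint angles; "joint_vel": joint speeds; "joint_efforts": joint torques, N m; "position": TCP position; "ee_rot": TCP orientation; "contact_force": force on the tool from outside, world axes, zero at the start; "wrist_torque": the same for the moment, N m; "gripper_width": finger opening in mm; "grasp_force": force on a finger pad.
Only numpy, scipy, OpenCV 4.12 (cv2) and the standard library are available. Lean on these libraries where they do the work, as an engineer would, in place of code of your own. Each camera call takes 0.05 s, during which the arm holds its last target. There are 200 camera calls.

TASK

Set the slicing guide: crank its handwheel counter-clockwise until the gap between the two upright steel plates is 22 mm, where the moving plate's pointer stands at the long scale mark. Only then stand the thicker of the two gauges in the gap, roughly centred along the plates and right down on the base, and leave it there. Leave the wheel at its setting, and do not disturb the thinner gauge, the sauce bottle, the jar or the mug.

Things in the scene. Friction and masses are not known exactly. Their poses are not given: they have to be found in the camera images.
- guide: Slicing guide, fixed: dark wooden base 140 (x) x 200 (y) mm, top at z = 14, origin under its centre. On it two steel plates, 120 mm long along x, 12 thick, tops at z = 54: fixed plate with inner face at y = -75, moving plate on its +y side. Grey bearing block and gearbox (tops z = 40) and black handwheel on the +y half. Scale strip at the -x edge: long mark = 22 mm gap, short marks 4 mm apart.
- gap_floor (a point): Point on the base's top (z = 14 mm) midway along the plates and in the middle of the gap when the gap is 22 mm; axes as the guide's (x along the plates, y across the gap).
- wheel_centre (a point): Centre of the handwheel, on its upright axis at half its height, 67 mm above the bar. Black disc 64 mm in diameter, 18 mm thick (z = 58 to 76), grippable across its diameter; under it a 26 mm neck runs down to the gearbox at z = 40. A steel crank peg, 11 mm in diameter, 22 mm tall, stands on its upper face 20 mm off the axis.
- wheel (a joint): Angle of the handwheel in rad, growing counter-clockwise seen from above. Each rad opens the gap by 3.2 mm; 0 is gap shut, 6.875 is a gap of 22 mm, the end of travel is 11.25. It is stiff enough to stay where it is left. At 0 the peg points to the guide's -x.
- stop (a joint): Width of the gap between the two plates, in m; driven by the wheel only.
- thick_gauge: The thicker gauge: flat bare-metal blade standing on its long edge, 130 mm long (its x), 18 mm thick (its y), 45 mm high, with a grip of the same thickness, 50 mm long, rising from its middle up to 85 mm. Origin at the centre of its underside. 0.25 kg.
- thin_gauge: The thinner gauge, of the same shape but 11 mm thick; leave it alone. Origin at the centre of its underside.
- sauce_bottle: Sauce bottle with a dark cap, 60 mm in diameter, 201 mm tall, standing between the guide and the gauges; origin at the centre of its foot.
- salt_jar: Glass jar with a white lid, 60 mm in diameter, 100 mm tall; origin at the centre of its foot.
- mug: Blue-grey mug, 84 mm in diameter, 94 mm tall, handle along its x; origin under its middle.
Things that resemble listed ones, but are neither listed nor needed, are in the scene too. Leave any purple look-alike of the thick_gauge alone.

How it is judged (in metres and radians):
On the way:
1. the gap is set to 22 mm (within 1.5 mm) with the wheel at rest, before the thicker gauge is put between the plates (value of joint stop between 0.0205 and 0.0235 m and velocity of joint wheel between -0.1 and 0.1 rad/s and distance between thick_gauge and gap_floor above 0.1 m), for 0.3 s.
At the end, for the whole second after the job is handed in: The gap is 22 mm within 1.5 mm, wheel at rest; the thicker gauge stands upright between the plates with its underside on the base (within 3 mm), within 25 mm of the middle of the plates, released and at rest (value of joint stop between 0.0205 and 0.0235 m and z of thick_gauge in the frame of gap_floor between -0.004 and 0.003 m and x of thick_gauge in the frame of gap_floor between -0.025 and 0.025 m and y of thick_gauge in the frame of gap_floor between -0.006 and 0.006 m and angle between the x axis of thick_gauge and the x axis of gap_floor, either way round below 0.12 rad and angle between thick_gauge's own z axis and vertical below 0.1 rad and linear speed of thick_gauge below 0.02 m/s and velocity of joint wheel between -0.1 and 0.1 rad/s); the robot touches nothing.
It fails at once if the thinner gauge is moved by more than 30 mm or tipped over (distance of thin_gauge from where it was at the start of the episode above 0.03 m or angle between thin_gauge's own z axis and vertical above 0.5 rad).
It fails at once if the sauce bottle is moved by more than 30 mm or tipped over (distance of sauce_bottle from where it was at the start of the episode above 0.03 m or angle between sauce_bottle's own z axis and vertical above 0.5 rad).
It fails at once if the jar is moved by more than 30 mm or tipped over (distance of salt_jar from where it was at the start of the episode above 0.03 m or angle between salt_jar's own z axis and vertical above 0.5 rad).
It fails at once if the mug is moved by more than 30 mm or tipped over (distance of mug from where it was at the start of the episode above 0.03 m or angle between mug's own z axis and vertical above 0.5 rad).
It also fails if it takes over 72 s, if anything falls off the work surface, if the arm or the gripper's body presses on something with over 40 N, if the wrist force passes 120 N, or if a joint passes its speed limit or range.

## Working session

There is one attempt and no reset: what is moved stays moved. The work goes in short steps, Python scripts to look and compute and a tool call to move; the robot and the scene stay as the last step left them, time stands still between calls to the robot, and variables do not carry over. Pictures are saved under pics/ and viewed, at most 13 in all, crops included, and the job is handed in when it is done.

Besides the shell and the picture viewer there is one more tool, called after "Call:" as name(argument=value, ...), one argument or row to a line, values as JSON. move_arm: Moves the arm, as the interface text tells. Its arguments: {"type":"object","properties":{"fingers":{"type":"array","items":{"type":"number"}},"travel":{"type":"array","items":{"type":"array","items":{"type":"number"}}},"dr":{"type":"array","items":{"type":"array","items":{"type":"number"}}}},"required":["fingers","travel","dr"]}

```bash
mkdir -p pics
python3 - <<'E'
from bench import arm
import cv2,numpy as np
for n in("scene","top"):
    im=arm.get_image(n); cv2.imwrite(f"pics/{n}0.png",im[:,:,::-1])
    m=arm.camera_model(n); print(n,np.round(m["intrinsics"],1).tolist(),np.round(m["pose"],3).tolist(),[k for k in m])
print(arm.read_state())
E
```

```text
scene [[405.8, 0.0, 318.4], [0.0, 405.8, 193.6], [0.0, 0.0, 1.0]] [[-0.699, 0.326, -0.636, -16.21], [-0.714, -0.348, 0.607, 489.859], [-0.023, 0.879, 0.476, 482.154], [0.0, 0.0, 0.0, 1.0]] ['intrinsics', 'pose']
top [[510.9, 0.0, 321.4], [0.0, 510.9, 190.1], [0.0, 0.0, 1.0]] [[0.015, 0.982, -0.188, 312.992], [-0.999, 0.01, -0.03, -61.166], [-0.028, 0.188, 0.982, 1180.22], [0.0, 0.0, 0.0, 1.0]] ['intrinsics', 'pose']
{'clock': 0.1, 'joints': array([ 1.37159305e+00,  3.85512253e-01,  6.77122421e-03, -3.91023889e-04,
       -1.19400136e+00, -2.58593022e-01]), 'joint_vel': array([ 0.00022739, -0.00089955,  0.00399507,  0.0002876 ,  0.00063199,
       -0.00051392]), 'joint_efforts': array([-2.06087261e-04, -3.93320167e+01,  1.88927221e+01,  4.19786721e+00,
       -2.58888482e-03,  3.56262795e-06]), 'position': array([276.13283062, 560.50466558, 403.7208986 ]), 'ee_rot': array([ 9.73900158e-01, -2.26974672e-01, -1.52756550e-04,  9.77997156e-04]), 'contact_force': array([ 0.32767654,  0.02396025, -0.99033995]), 'wrist_torque': array([-0.00602368, -0.00272028, -0.00449738]), 'grasp_force': 0.0, 'gripper_width': 85.75549296487893}
```

View pics/scene0.png

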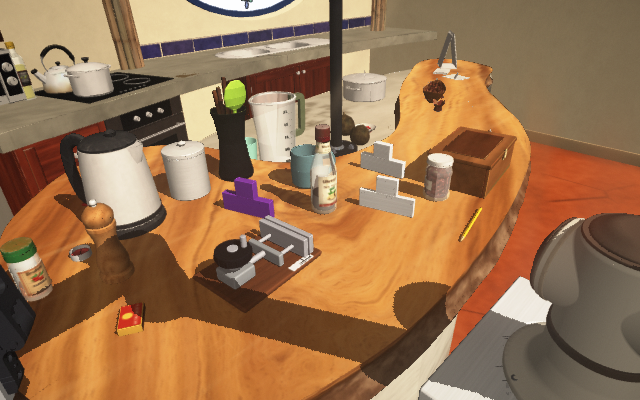

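View pics/top0.png

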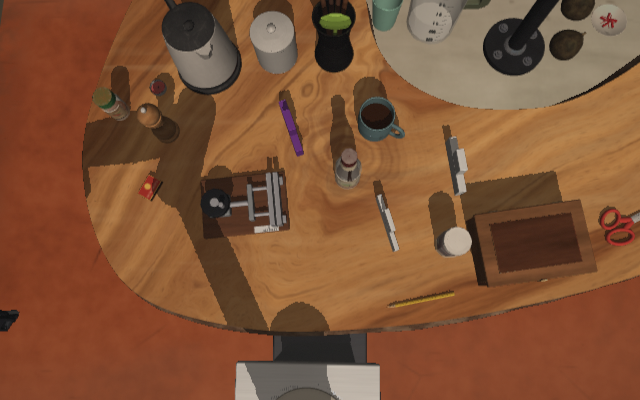

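The scene view shows the guide at about (260,258) and the gauges at (387,196) and (382,160). In the top view the guide spans cols 203–288 and rows 173–237, with gauges at (387,222) and (457,165). The bottle is at (348,168), the mug at (377,118) and the jar at (455,241). Next I'll enlarge both areas to see detail.

```bash
cat > h.py <<'E'
from bench import arm
import cv2,numpy as np
def ray(n,uv,z,m=None):
    m=m or arm.camera_model(n); K=m["intrinsics"];P=m["pose"]
    uv=np.atleast_2d(np.array(uv,float))
    d=np.c_[(uv[:,0]-K[0,2])/K[0,0],-(uv[:,1]-K[1,2])/K[1,1],-np.ones(len(uv))]@P[:3,:3].T
    o=P[:3,3]; return o+d*((z-o[2])/d[:,2])[:,None]
def proj(n,X,m=None):
    m=m or arm.camera_model(n);K=m["intrinsics"];P=m["pose"]
    c=(np.atleast_2d(X)-P[:3,3])@P[:3,:3]
    return np.c_[K[0,0]*c[:,0]/-c[:,2]+K[0,2],K[1,1]*c[:,1]/c[:,2]+K[1,2]]
E
python3 - <<'E'
import cv2,numpy as np
t=cv2.imread("pics/top0.png")
a=cv2.resize(t[165:245,195:295],None,fx=5,fy=5,interpolation=cv2.INTER_CUBIC)
b=cv2.resize(t[120:260,370:480],None,fx=2.7,fy=2.857,interpolation=cv2.INTER_CUBIC)
cv2.imwrite("pics/c1.png",np.hstack([a,b[:400]]))
from h import *
for n,uv,z in(("bottle",(348,153),201),("jar",(458,240),100),("mug",(377,117),94),("gaugeA",(388,218),85),("gaugeB",(459,163),85),("wheel",(215,203),76)): print(n,ray("top",uv,z).round())
print(arm.read_state()["clock"])
E
```

```text
bottle [[576. -83. 201.]]
jar [[ 416. -316.  100.]]
mug [[ 688. -149.   94.]]
gaugeA [[ 463. -172.   85.]]
gaugeB [[ 586. -328.   85.]]
wheel [[493. 207.  76.]]
0.1
```

View pics/c1.png

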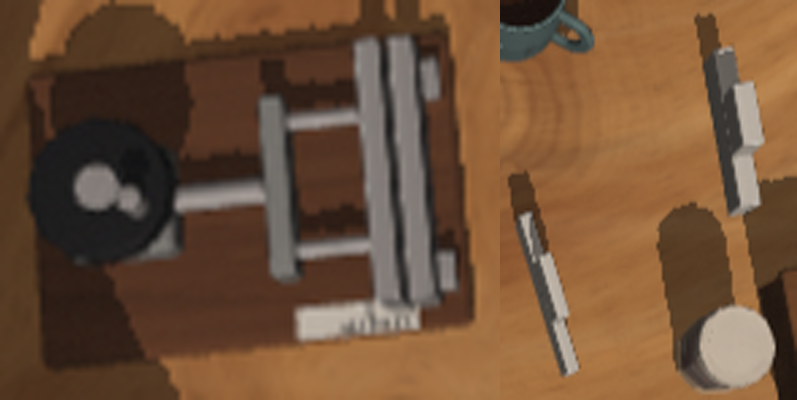

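In the crop, the gauge at top-view (457,165) is clearly the thicker of the two. The guide's gap is nearly shut, and the scale strip is on the robot side, so guide x is about world +x. Next I'll compute the guide pose.

Run:
```python
from h import *
c=np.array([(28,72),(445,37),(475,320),(45,368)])/5+[195,165]
p=ray("top",c,14)[:,:2]; print(p.round(1), p.mean(0), [np.linalg.norm(p[i]-p[(i+1)%4]).round() for i in range(4)])
for a,b in((1,0),(2,3)): d=p[b]-p[a]; print("yaw",np.arctan2(-d[0],d[1]))
for a,b in((3,0),(2,1)): d=p[b]-p[a]; print("yaw",np.arctan2(d[1],d[0]))
print("disc",ray("top",np.array((103,190))/5+[195,165],76),"hub",ray("top",np.array([(97,187),(130,200)])/5+[195,165],98))
s=arm.read_state(); from scipy.spatial.transform import Rotation as R
print(R.from_quat(s["ee_rot"]).as_matrix().round(3))
m=arm.camera_model("wrist");Rt=R.from_quat(s["ee_rot"]).as_matrix()
print("cam in tool",(Rt.T@(m["pose"][:3,3]-s["position"])).round(1),(Rt.T@m["pose"][:3,:3]).round(3).tolist(),m["intrinsics"].round().tolist())
```

```text
[[559.3 259.1]
 [577.9  63.1]
 [444.9  45.4]
 [420.4 242.8]] [500.63926667 152.59408168] [np.float64(197.0), np.float64(134.0), np.float64(199.0), np.float64(140.0)]
yaw 0.09465225640316419
yaw 0.12356700844011066
yaw 0.11629901631359571
yaw 0.13211291744758577
disc [[493.40059691 205.56177627  76.        ]] hub [[491.09143839 202.92788602  98.        ]
 [485.56017794 188.28601713  98.        ]]
[[ 0.897 -0.442 -0.001]
 [-0.442 -0.897 -0.002]
 [ 0.     0.002 -1.   ]]
cam in tool [83.1 -1.1 30.9] [[-0.001, 0.946, 0.324], [1.0, 0.001, 0.001], [0.0, 0.324, -0.946]] [[357.0, 0.0, 320.0], [0.0, 357.0, 199.0], [0.0, 0.0, 1.0]]
```

Call:
move_arm(
  fingers=[85, 85, 85, 85, 85, 85, 85, 85, 85, 85],
  travel=[
    [39, 25, 0],
    [78, 49, 0],
    [117, 74, 0],
    [156, 99, 0],
    [195, 123, 0],
    [234, 148, 0],
    [273, 173, 0],
    [312, 197, 0],
    [351, 222, 0],
    [351, 222, 0],
  ],
  dr=[
    [0, 0, 0.14],
    [0, 0, 0.28],
    [0, 0, 0.42],
    [0, 0, 0.56],
    [0, 0, 0.7],
    [0, 0, 0.84],
    [0, 0, 0.98],
    [0, 0, 1.12],
    [0, 0, 1.26],
    [0, 0, 1.4],
  ],
)

```text
clock: 1.1
position: [494.6, 202.4, 404.2]
ee_rot: [-0.594, 0.805, -0.0, -0.001]
contact_force: [0.2, 0.1, 0.1]
gripper_width: 85.0
grasp_force: 0.0
```

```bash
cat >> h.py <<'E'
from scipy.spatial.transform import Rotation as R
def shot(name):
    m=arm.camera_model("wrist"); im=arm.get_image("wrist"); cv2.imwrite(f"pics/{name}.png",im[:,:,::-1]); np.savez(f"pics/{name}.npz",K=m["intrinsics"],P=m["pose"])
    s=arm.read_state(); Rt=R.from_quat(s["ee_rot"]).as_matrix()
    print(s["clock"],s["position"].round(1),"yaw",np.arctan2(Rt[1,0],Rt[0,0]).round(4),"tilt",Rt[:,2].round(3),"j",s["joints"].round(3),s["gripper_width"])
    return im
def saved(name):
    d=np.load(f"pics/{name}.npz"); return dict(intrinsics=d["K"],pose=d["P"])
def totool(d):
    return R.from_quat(arm.read_state()["ee_rot"]).as_matrix().T@np.array(d,float)
E
python3 -c "
from h import *
shot('w1')"
```

```text
1.15 [493.9 203.8 404.1] yaw -1.8721 tilt [-0.001 -0.001 -1.   ] j [ 0.695  0.231 -0.215 -0.    -1.126 -0.996] 84.92548946627855
```

View pics/w1.png

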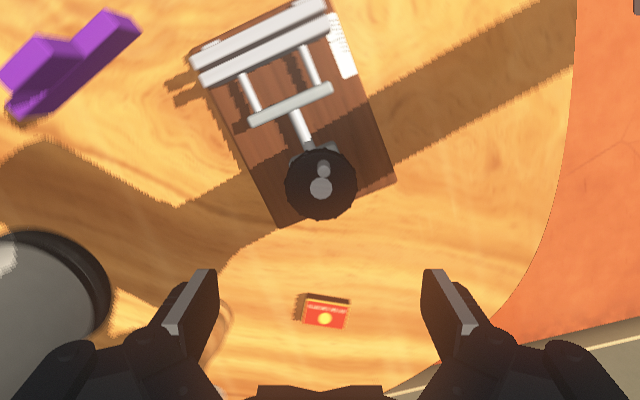

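The wrist view shows the black wheel centred near (321,184). Its hub is at (321,188), the peg at (323,170), and the plates run from (190,65) to (330,10).

```bash
cat > wheel.py <<'E'
from h import *
def wheel(name,near=None):
    im=cv2.imread(f"pics/{name}.png"); m=saved(name); g=im.max(2)
    near=proj("wrist",[493.4,205.5,76],m)[0] if near is None else near
    mask=(g<62).astype(np.uint8); mask=cv2.morphologyEx(mask,cv2.MORPH_CLOSE,np.ones((15,15)))
    mask=cv2.morphologyEx(mask,cv2.MORPH_OPEN,cv2.getStructuringElement(cv2.MORPH_ELLIPSE,(31,31)))
    for c in cv2.findContours(mask,0,2)[0]:
        if cv2.pointPolygonTest(c,tuple(map(float,near)),True)>-15:
            (u,v),r=cv2.minEnclosingCircle(c); print("disc",u,v,r,cv2.contourArea(c)); print("fit",cv2.fitEllipse(c)); print("centre z76",ray("wrist",(u,v),76,m),"z67",ray("wrist",cv2.fitEllipse(c)[0],67,m))
E
python3 - <<'E'
from wheel import *
wheel("w1"); m=saved("w1")
im=cv2.imread("pics/w1.png"); p=im[135:225,275:370]; cv2.imwrite("pics/w1c.png",cv2.resize(p,None,fx=6,fy=6,interpolation=cv2.INTER_CUBIC))
print("hub/peg",ray("wrist",[(321,188)],82,m),ray("wrist",(323,168),98,m))
q=np.array([(190,53),(327,0)]);
c=np.array([(278,228),(397,181)]);p=ray("wrist",c,14,m);print("base",p)
print(np.arctan2(p[0,1]-p[1,1],p[0,0]-p[1,0]))
E
```

```text
hub/peg [[495.12668214 209.47980356  82.        ]] [[487.40119814 189.46121962  98.        ]]
base [[559.15105317 259.15231632  14.        ]
 [422.79179407 245.6478795   14.        ]]
0.09871382468633655
```

View pics/w1c.png

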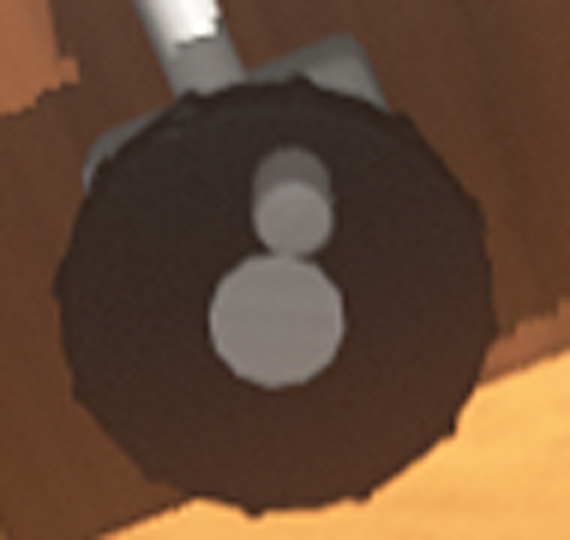

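Run:
```python
from h import *
m=saved("w1")
c=ray("wrist",(320.8,184.7),67,m)[0]; print(c, ray("wrist",(320.8,186.7),76,m))
pt=ray("wrist",(323.7,171.3),98,m)[0]; d=pt-c; print("peg",pt,np.hypot(*d[:2]), "ang rel guide -x",(np.arctan2(d[1],d[0])-(np.pi+.11))%(2*np.pi))
```

```text
[495.65700991 210.88506795  67.        ] [[495.45183665 210.06141478  76.        ]]
peg [487.65659374 192.19223387  98.        ] 20.332946297217124 ang rel guide -x 1.056392680895181
```

Call:
move_arm(
  fingers=[85, 85, 85, 85, 85, 85, 50, 50, 50, 50],
  travel=[
    [-3.7, -1.5, 40],
    [-3.7, -1.5, 85],
    [-3.7, -1.5, 130],
    [-3.7, -1.5, 165],
    [-3.7, -1.5, 190],
    [-3.7, -1.5, 190],
    [-3.7, -1.5, 190],
    [-3.7, -1.5, 190],
    [-3.7, -1.5, 190],
    [-3.7, -1.5, 190],
  ],
  dr=[
    [0, 0, 0],
    [0, 0, 0],
    [0, 0, 0],
    [0, 0, 0],
    [0, 0, 0],
    [0, 0, 0],
    [0, 0, 0],
    [0, 0, 0],
    [0, 0, 0],
    [0, 0, 0],
  ],
)

```text
clock: 2.15
position: [495.7, 210.1, 216.6]
ee_rot: [-0.599, 0.801, 0.0, 0.002]
contact_force: [-2.6, 2.1, 6.0]
gripper_width: 62.3
grasp_force: 66.3
```

Call:
move_arm(
  fingers=[50, 50, 50, 50, 50, 50, 50, 50, 50, 50],
  travel=[
    [0, 0, 0],
    [0, 0, 0],
    [0, 0, 0],
    [0, 0, 0],
    [0, 0, 0],
    [0, 0, 0],
    [0, 0, 0],
    [0, 0, 0],
    [0, 0, 0],
    [0, 0, 0],
  ],
  dr=[
    [0, 0, -0.14],
    [0, 0, -0.28],
    [0, 0, -0.42],
    [0, 0, -0.56],
    [0, 0, -0.7],
    [0, 0, -0.84],
    [0, 0, -0.98],
    [0, 0, -1.12],
    [0, 0, -1.26],
    [0, 0, -1.4],
  ],
)

```text
clock: 3.15
position: [494.4, 209.6, 216.5]
ee_rot: [0.975, -0.224, -0.001, -0.0]
contact_force: [-7.4, 1.8, 10.2]
gripper_width: 62.6
grasp_force: 67.1
```

Call:
move_arm(
  fingers=[50, 50, 50, 50, 50, 50, 50, 50, 50, 50],
  travel=[
    [0, 0, 0],
    [0, 0, 0],
    [0, 0, 0],
    [0, 0, 0],
    [0, 0, 0],
    [0, 0, 0],
    [0, 0, 0],
    [0, 0, 0],
    [0, 0, 0],
    [0, 0, 0],
  ],
  dr=[
    [0, 0, -0.14],
    [0, 0, -0.28],
    [0, 0, -0.42],
    [0, 0, -0.56],
    [0, 0, -0.7],
    [0, 0, -0.84],
    [0, 0, -0.98],
    [0, 0, -1.12],
    [0, 0, -1.26],
    [0, 0, -1.4],
  ],
)

```text
clock: 4.15
position: [494.9, 208.1, 216.5]
ee_rot: [0.89, 0.456, -0.001, 0.001]
contact_force: [-3.2, -5.7, 10.2]
gripper_width: 63.0
grasp_force: 67.1
```

Call:
move_arm(
  fingers=[50, 50, 50, 50, 50, 50, 50, 50, 50, 85],
  travel=[
    [0, 0, 0],
    [0, 0, 0],
    [0, 0, 0],
    [0, 0, 0],
    [0, 0, 0],
    [0, 0, 0],
    [0, 0, 0],
    [0, 0, 0],
    [0, 0, 0],
    [0, 0, 0],
  ],
  dr=[
    [0, 0, -0.14],
    [0, 0, -0.28],
    [0, 0, -0.42],
    [0, 0, -0.56],
    [0, 0, -0.7],
    [0, 0, -0.84],
    [0, 0, -0.9],
    [0, 0, -0.9],
    [0, 0, -0.9],
    [0, 0, -0.9],
  ],
)

```text
clock: 5.15
position: [495.7, 208.7, 215.6]
ee_rot: [0.605, 0.796, 0.001, 0.0]
contact_force: [-0.7, 0.5, -0.2]
gripper_width: 75.1
grasp_force: 0.0
```

Call:
move_arm(
  fingers=[85, 85, 85, 85, 85, 85, 85, 85, 85, 85],
  travel=[
    [0, 0, 0],
    [0, 0, 0],
    [0, 0, -45],
    [0, 0, -90],
    [0, 0, -135],
    [0, 0, -180],
    [0, 0, -190],
    [0, 0, -190],
    [0, 0, -190],
    [0, 0, -190],
  ],
  dr=[
    [0, 0, 0],
    [0, 0, 0],
    [0, 0, 0.14],
    [0, 0, 0.28],
    [0, 0, 0.42],
    [0, 0, 0.56],
    [0, 0, 0.7],
    [0, 0, 0.84],
    [0, 0, 0.98],
    [0, 0, 1.1],
  ],
)

```text
clock: 6.15
position: [495.2, 209.7, 404.9]
ee_rot: [0.933, 0.36, 0.0, -0.0]
contact_force: [0.0, 0.0, 0.6]
gripper_width: 84.8
grasp_force: 0.0
```

Run:
```python
from h import *
shot('w2')
im=cv2.imread("pics/w2.png"); m=saved("w2"); u,v=proj("wrist",[495.5,210,76],m)[0].round().astype(int); print(u,v)
cv2.imwrite("pics/w2c.png",np.hstack([im[:, :],]))
```

```text
6.2 [495.2 209.7 404.8] yaw 0.7345 tilt [ 0.  0. -1.] j [ 0.702  0.237 -0.206 -0.    -1.128  1.603] 85.16397118461309
321 180
```

View pics/w2c.png

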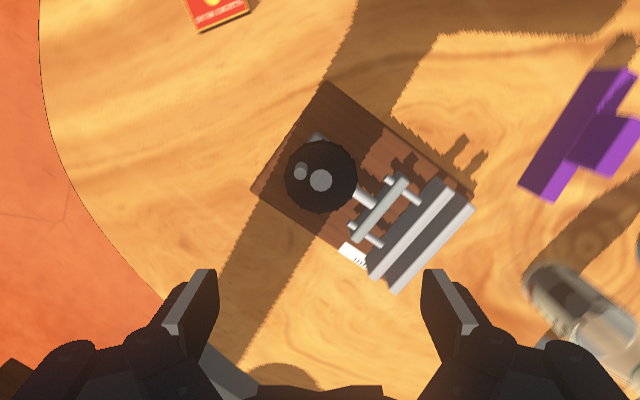

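The wheel centre is near (321,177) and the peg top near (301,173). The gap has opened clearly.

Run:
```python
from h import *
m=saved("w2"); c=ray("wrist",(320.7,176.5),67,m)[0]; p=ray("wrist",(301,173),98,m)[0]; d=p-c
print(c,np.hypot(*d[:2]),(np.arctan2(d[1],d[0])-np.pi-.11)%(2*np.pi))
```

```text
[495.95701851 210.36284739  67.        ] 19.365095965979815 4.717361426902949
```

Call:
move_arm(
  fingers=[85, 85, 85, 85, 85, 85, 85, 85, 50, 50],
  travel=[
    [0, 0, 0],
    [0, 0, 0],
    [0, 0, 40],
    [0, 0, 80],
    [0, 0, 120],
    [0, 0, 150],
    [0, 0, 175],
    [0, 0, 190],
    [0, 0, 190],
    [0, 0, 190],
  ],
  dr=[
    [0, 0, 0.14],
    [0, 0, 0.28],
    [0, 0, 0.42],
    [0, 0, 0.56],
    [0, 0, 0.7],
    [0, 0, 0.84],
    [0, 0, 0.98],
    [0, 0, 1.1],
    [0, 0, 1.1],
    [0, 0, 1.1],
  ],
)

```text
clock: 7.2
position: [495.3, 209.4, 214.8]
ee_rot: [0.984, -0.176, -0.001, 0.001]
contact_force: [2.6, -0.3, -9.8]
gripper_width: 62.5
grasp_force: 67.5
```

Call:
move_arm(
  fingers=[50, 50, 50, 50, 50, 50, 50, 50, 50, 50],
  travel=[
    [0, 0, 0],
    [0, 0, 0],
    [0, 0, 0],
    [0, 0, 0],
    [0, 0, 0],
    [0, 0, 0],
    [0, 0, 0],
    [0, 0, 0],
    [0, 0, 0],
    [0, 0, 0],
  ],
  dr=[
    [0, 0, 0],
    [0, 0, 0],
    [0, 0, -0.14],
    [0, 0, -0.28],
    [0, 0, -0.42],
    [0, 0, -0.56],
    [0, 0, -0.7],
    [0, 0, -0.84],
    [0, 0, -0.98],
    [0, 0, -1.12],
  ],
)

```text
clock: 8.2
position: [495.3, 208.7, 214.8]
ee_rot: [0.927, 0.375, -0.0, 0.0]
contact_force: [2.2, -3.7, -5.9]
gripper_width: 62.0
grasp_force: 67.8
```

Call:
move_arm(
  fingers=[50, 50, 50, 50, 50, 50, 50, 50, 50, 85],
  travel=[
    [0, 0, 0],
    [0, 0, 0],
    [0, 0, 0],
    [0, 0, 0],
    [0, 0, 0],
    [0, 0, 0],
    [0, 0, 0],
    [0, 0, 0],
    [0, 0, 0],
    [0, 0, 0],
  ],
  dr=[
    [0, 0, -0.14],
    [0, 0, -0.28],
    [0, 0, -0.42],
    [0, 0, -0.56],
    [0, 0, -0.7],
    [0, 0, -0.84],
    [0, 0, -0.98],
    [0, 0, -1.02],
    [0, 0, -1.02],
    [0, 0, -1.02],
  ],
)

```text
clock: 9.2
position: [495.8, 209.4, 215.4]
ee_rot: [0.628, 0.778, 0.001, 0.0]
contact_force: [-0.5, 0.3, 0.6]
gripper_width: 75.2
grasp_force: 0.0
```

Call:
move_arm(
  fingers=[85, 85, 85, 85, 85, 85, 85, 85, 85, 85],
  travel=[
    [0, 0, 0],
    [0, 0, 0],
    [0, 0, -45],
    [0, 0, -90],
    [0, 0, -135],
    [0, 0, -180],
    [0, 0, -190],
    [0, 0, -190],
    [0, 0, -190],
    [0, 0, -190],
  ],
  dr=[
    [0, 0, 0],
    [0, 0, 0],
    [0, 0, 0.14],
    [0, 0, 0.28],
    [0, 0, 0.42],
    [0, 0, 0.56],
    [0, 0, 0.7],
    [0, 0, 0.84],
    [0, 0, 0.98],
    [0, 0, 1.1],
  ],
)

```text
clock: 10.2
position: [495.1, 209.6, 405.7]
ee_rot: [0.943, 0.332, 0.001, -0.0]
contact_force: [0.0, -0.0, 0.1]
gripper_width: 85.2
grasp_force: 0.0
```

Run:
```python
from h import *
shot('w3')
im=cv2.imread("pics/w3.png"); m=saved("w3")
cv2.imwrite("pics/w3c.png",cv2.resize(im[80:330,230:530],None,fx=2.66,fy=2.4,interpolation=cv2.INTER_CUBIC))
```

```text
10.25 [495.2 209.6 405.6] yaw 0.6748 tilt [ 0.001  0.001 -1.   ] j [ 0.702  0.235 -0.205 -0.    -1.128  1.544] 85.06427064936568
```

View pics/w3c.png

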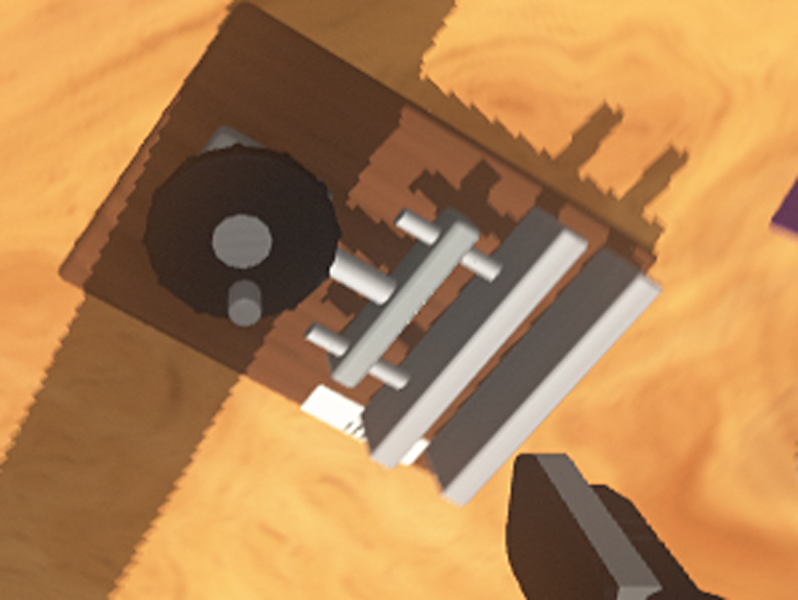

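The peg top is at crop (245,313) and the disc centre at (242,232). The top edges of the plates are visible, so I'll compute the wheel angle and the gap.

Run:
```python
from h import *
m=saved("w3"); f=lambda a:np.array(a)/[2.66,2.4]+[230,80]
c=ray("wrist",f((242.5,232.5)),67,m)[0]; p=ray("wrist",f((245,313)),98,m)[0]; d=p-c
print(c,np.hypot(*d[:2]),(np.arctan2(d[1],d[0])-np.pi-.11)%(2*np.pi)+2*np.pi)
P=ray("wrist",f([(398,465),(587,243),(443,495),(640,275),(370,455),(560,228),(465,503),(660,290)]),54,m)[:,:2]; print(P.round(1))
L=P.reshape(4,2,2); 
for l in L: e=l[1]-l[0]; print(np.linalg.norm(e),np.arctan2(e[1],e[0]))
yw=.11; n=np.array([-np.sin(yw),np.cos(yw)]); print([(l.mean(0)@n).round(1) for l in L], [(l.mean(0)@[np.cos(yw),np.sin(yw)]).round(1) for l in L])
# bright tops along scanlines across the plates
g=cv2.imread("pics/w3.png")[:,:,::-1].astype(int)
c0=L.mean((0,1)); 
for t in(-40,-20,0,20,40):
    q=np.arange(-30,30,.5); X=np.array([np.r_[c0+t*np.array([n[1],-n[0]])+s*n,54] for s in q]); uv=proj("wrist",X,m)
    v=cv2.remap(g.min(2).astype(np.float32),uv[:,0].astype(np.float32).reshape(1,-1),uv[:,1].astype(np.float32).reshape(1,-1),1)[0]
    e=np.diff((v>118).astype(int)); print(t,[(q[i]+c0@n,e[i]) for i in np.nonzero(e)[0]])
```

```text
[496.09640457 209.87742981  67.        ] 20.312073151858346 6.885140396478774
[[451.2  97.1]
 [565.7 110.9]
 [451.2  73.7]
 [568.3  86.9]
 [448.1 108.6]
 [564.1 122.6]
 [453.6  64.3]
 [568.4  76.8]]
115.37758892792874 0.12032409351185469
117.8303893015848 0.11264617786246207
116.84926789863842 0.11966831482048604
115.45310461493749 0.10852805282064037
[np.float64(47.6), np.float64(23.8), np.float64(59.3), np.float64(14.0)] [np.float64(516.8), np.float64(515.4), np.float64(515.7), np.float64(515.7)]
-40 [(np.float64(13.17954182803743), np.int64(1)), (np.float64(25.17954182803743), np.int64(-1)), (np.float64(47.67954182803743), np.int64(1)), (np.float64(59.17954182803743), np.int64(-1))]
-20 [(np.float64(13.17954182803743), np.int64(1)), (np.float64(25.17954182803743), np.int64(-1)), (np.float64(47.67954182803743), np.int64(1)), (np.float64(59.17954182803743), np.int64(-1))]
0 [(np.float64(13.17954182803743), np.int64(1)), (np.float64(25.17954182803743), np.int64(-1)), (np.float64(47.17954182803743), np.int64(1)), (np.float64(59.17954182803743), np.int64(-1))]
20 [(np.float64(13.17954182803743), np.int64(1)), (np.float64(25.17954182803743), np.int64(-1)), (np.float64(47.17954182803743), np.int64(1)), (np.float64(58.67954182803743), np.int64(-1))]
40 [(np.float64(12.67954182803743), np.int64(1)), (np.float64(25.17954182803743), np.int64(-1)), (np.float64(47.17954182803743), np.int64(1)), (np.float64(58.67954182803743), np.int64(-1))]
```

The gap is 22.2 mm and the wheel is at 6.885 rad, both within tolerance. Next I'll go to the thicker gauge at about (586,-328), passing high over the bottle.

Call:
move_arm(
  fingers=[85, 85, 85, 85, 85, 85, 85, 85, 85, 85],
  travel=[
    [-15, 27, -35],
    [-37, 66, -60],
    [-60, 107, -60],
    [-83, 148, -60],
    [-106, 190, -60],
    [-129, 231, -60],
    [-152, 272, -60],
    [-175, 313, -60],
    [-198, 354, -60],
    [-221, 395, -60],
  ],
  dr=[
    [0, 0, 0.06],
    [0, 0, 0.12],
    [0, 0, 0.18],
    [0, 0, 0.24],
    [0, 0, 0.3],
    [0, 0, 0.36],
    [0, 0, 0.42],
    [0, 0, 0.48],
    [0, 0, 0.54],
    [0, 0, 0.545],
  ],
)

```text
clock: 11.25
position: [572.9, -238.1, 465.4]
ee_rot: [0.998, 0.069, 0.001, 0.0]
contact_force: [1.3, 0.4, 0.9]
gripper_width: 84.8
grasp_force: 0.0
```

Run:
```python
from h import *
s=arm.read_state(); print(s["position"],s["joints"].round(2), totool(np.array([586,-328,404])-s["position"]).round(1))
```

```text
[ 572.91226307 -238.12490142  465.43718442] [-0.13  0.34  0.1  -0.   -1.32  1.84] [ 0.4 90.8 61.5]
```

Call:
move_arm(
  fingers=[85, 85, 85, 85, 85],
  travel=[
    [0, 40, 20],
    [0, 75, 50],
    [0, 90, 61],
    [0, 90, 61],
    [0, 90, 61],
  ],
  dr=[
    [0, 0, 0],
    [0, 0, 0],
    [0, 0, 0],
    [0, 0, 0],
    [0, 0, 0],
  ],
)

```text
clock: 11.75
position: [585.5, -325.2, 404.5]
ee_rot: [0.998, 0.069, 0.0, 0.0]
contact_force: [0.1, 0.3, 0.4]
gripper_width: 85.0
grasp_force: 0.0
```

Run:
```python
from h import *
shot('w4')
im=cv2.imread("pics/w4.png"); m=saved("w4"); print(proj("wrist",[586,-328,85],m))
cv2.imwrite("pics/w4c.png",cv2.resize(im[50:350,120:520],None,fx=2,fy=2,interpolation=cv2.INTER_CUBIC))
```

```text
11.8 [ 585.6 -324.7  405.4] yaw 0.1392 tilt [ 0.002 -0.001 -1.   ] j [-0.265  0.46   0.129  0.    -1.237  1.975] 84.95546343281616
[[324.25812906 182.50800518]]
```

View pics/w4c.png

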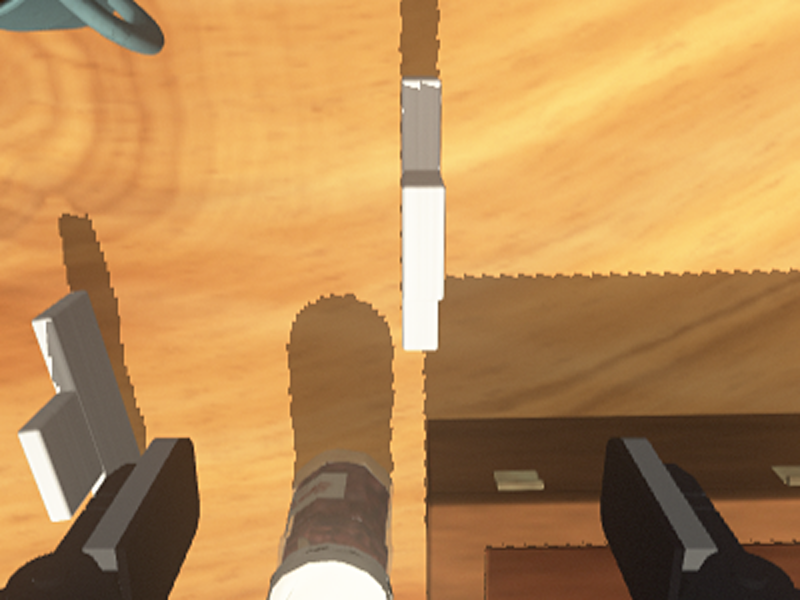

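The grip's top face is at crop corners (403,185)–(444,185) down to (404,300)–(442,298). The blade ends are at crop rows 80 and 350.

Run:
```python
from h import *
m=saved("w4"); f=lambda a:np.array(a)/2+[120,50]
T=ray("wrist",f([(403,186),(444,186),(404,300),(442,300)]),85,m); print(T.round(1),T.mean(0))
B=ray("wrist",f([(403,82),(439,82),(405,350),(438,350)]),45,m); print(B.round(1),B.mean(0))
for a,b in((T[2]+T[3],T[0]+T[1]),(B[2]+B[3],B[0]+B[1])): print("yaw",np.arctan2(*(a-b)[[1,0]]),np.arctan2(*(b-a)[[1,0]]))
im=cv2.imread("pics/w4.png"); g=im.min(2)
for r in(145,155,165,175,185,195): print(r,np.nonzero(g[r,300:360]>170)[0][[0,-1]]+300)
for r in(95,110,125,205,215,220): print(r,np.nonzero((im[r,300:360].max(1).astype(int)-g[r,300:360])<25)[0][[0,-1]]+300)
s=arm.read_state(); print(s["position"])
```

```text
[[ 618.6 -321.1   85. ]
 [ 620.9 -337.5   85. ]
 [ 570.4 -328.3   85. ]
 [ 572.6 -344.4   85. ]] [ 595.62488353 -332.81567249   85.        ]
[[ 657.3 -315.9   45. ]
 [ 659.4 -331.6   45. ]
 [ 530.8 -334.6   45. ]
 [ 533.  -350.9   45. ]] [ 595.11979912 -333.23607536   45.        ]
yaw -2.997431316682065 0.1441613369077279
yaw -2.992238381852686 0.14935427173710727
145 [321 341]
155 [321 341]
165 [321 341]
175 [321 341]
185 [321 341]
195 [322 341]Traceback (most recent call last):
  File "<stdin>", line 8, in <module>
IndexError: index 0 is out of bounds for axis 0 with size 0
```

Call:
move_arm(
  fingers=[85, 85, 85, 85, 85, 85, 85, 85, 85, 85],
  travel=[
    [8.5, 9.5, 40],
    [8.5, 9.5, 80],
    [8.5, 9.5, 120],
    [8.5, 9.5, 150],
    [8.5, 9.5, 170],
    [8.5, 9.5, 180],
    [8.5, 9.5, 180],
    [8.5, 9.5, 180],
    [8.5, 9.5, 180],
    [8.5, 9.5, 180],
  ],
  dr=[
    [0, 0, -0.007],
    [0, 0, -0.007],
    [0, 0, -0.007],
    [0, 0, -0.007],
    [0, 0, -0.007],
    [0, 0, -0.007],
    [0, 0, -0.007],
    [0, 0, -0.007],
    [0, 0, -0.007],
    [0, 0, -0.007],
  ],
)

```text
clock: 12.8
position: [595.3, -333.9, 225.4]
ee_rot: [0.997, 0.072, 0.001, 0.001]
contact_force: [0.4, -0.1, 0.3]
gripper_width: 85.3
grasp_force: 0.0
```

Call:
move_arm(
  fingers=[60, 40, 30, 20, 5, 5, 5, 5, 5, 5],
  travel=[
    [0, 0, 0],
    [0, 0, 0],
    [0, 0, 0],
    [0, 0, 0],
    [0, 0, 0],
    [0, 0, 0],
    [0, 0, 0],
    [0, 0, 0],
    [0, 0, 0],
    [0, 0, 0],
  ],
  dr=[
    [0, 0, 0],
    [0, 0, 0],
    [0, 0, 0],
    [0, 0, 0],
    [0, 0, 0],
    [0, 0, 0],
    [0, 0, 0],
    [0, 0, 0],
    [0, 0, 0],
    [0, 0, 0],
  ],
)

```text
clock: 13.8
position: [595.1, -333.9, 223.8]
ee_rot: [0.997, 0.072, 0.0, 0.0]
contact_force: [0.6, -1.2, -0.1]
gripper_width: 17.2
grasp_force: 58.8
```

Call:
move_arm(
  fingers=[5, 5, 5, 5, 5, 5, 5, 5, 5, 5],
  travel=[
    [0, 0, -20],
    [0, 0, -60],
    [0, 0, -105],
    [0, 0, -150],
    [0, 0, -195],
    [0, 0, -230],
    [-2, -35, -245],
    [-4, -75, -245],
    [-6, -115, -245],
    [-8, -155, -245],
  ],
  dr=[
    [0, 0, 0],
    [0, 0, 0],
    [0, 0, 0],
    [0, 0, 0],
    [0, 0, 0],
    [0, 0, 0],
    [0, 0, 0],
    [0, 0, 0],
    [0, 0, 0],
    [0, 0, 0],
  ],
)

```text
clock: 14.8
position: [563.9, -180.2, 467.6]
ee_rot: [0.997, 0.072, -0.001, -0.001]
contact_force: [-0.2, 0.2, -1.9]
gripper_width: 17.2
grasp_force: 59.4
```

Call:
move_arm(
  fingers=[5, 5, 5, 5, 5, 5, 5, 5, 5, 5],
  travel=[
    [-2, -40, 0],
    [-4, -80, 0],
    [-6, -120, 0],
    [-8, -160, 0],
    [-10, -200, 0],
    [-13, -235, 0],
    [-15, -265, 0],
    [-15, -280, 0],
    [-15, -280, 0],
    [-15, -280, 0],
  ],
  dr=[
    [0, 0, 0],
    [0, 0, 0],
    [0, 0, 0],
    [0, 0, 0],
    [0, 0, 0],
    [0, 0, 0.01],
    [0, 0, 0.02],
    [0, 0, 0.03],
    [0, 0, 0.03],
    [0, 0, 0.03],
  ],
)

```text
clock: 15.8
position: [509.4, 93.4, 468.0]
ee_rot: [0.998, 0.057, -0.001, 0.0]
contact_force: [-0.7, 0.2, -2.3]
gripper_width: 17.7
grasp_force: 59.3
```

Run:
```python
from h import *
shot('w5'); s=arm.read_state(); print(s["gripper_width"],s["grasp_force"])
im=cv2.imread("pics/w5.png"); cv2.imwrite("pics/w5c.png",im)
```

```text
15.85 [509.5  93.  468.2] yaw 0.1141 tilt [-0.001 -0.    -1.   ] j [ 0.494  0.16  -0.142 -0.    -1.27   1.191] 17.223155750836774
17.223155750836774 59.331838488578796
```

View pics/w5c.png

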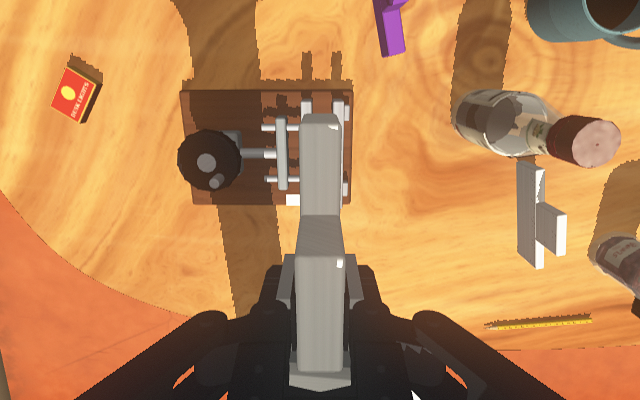

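The held gauge hangs straight, spanning cols 300–342, and lines up with the plates beneath it. Next I'll lower it to just above the plates and compare edges.

Call:
move_arm(
  fingers=[5, 5, 5, 5, 5, 5, 5, 5],
  travel=[
    [-0.5, 0.5, 30],
    [-0.5, 0.5, 70],
    [-0.5, 0.5, 110],
    [-0.5, 0.5, 145],
    [-0.5, 0.5, 165],
    [-0.5, 0.5, 174],
    [-0.5, 0.5, 174],
    [-0.5, 0.5, 174],
  ],
  dr=[
    [0, 0, 0],
    [0, 0, 0],
    [0, 0, 0],
    [0, 0, 0],
    [0, 0, 0],
    [0, 0, 0],
    [0, 0, 0],
    [0, 0, 0],
  ],
)

```text
clock: 16.65
position: [509.9, 92.6, 295.8]
ee_rot: [0.998, 0.057, 0.001, -0.0]
contact_force: [0.5, -0.4, -1.4]
gripper_width: 17.4
grasp_force: 59.3
```

Run:
```python
from h import *
shot('w6')
im=cv2.imread("pics/w6.png"); cv2.imwrite("pics/w6c.png",cv2.resize(im[0:240,160:480],None,fx=2.5,fy=2.5,interpolation=cv2.INTER_CUBIC))
```

```text
16.7 [509.9  92.7 296.2] yaw 0.1141 tilt [ 0.003  0.001 -1.   ] j [ 4.930e-01  3.150e-01 -4.030e-01  1.000e-03 -8.500e-01  1.191e+00] 17.382088893881246
```

View pics/w6c.png

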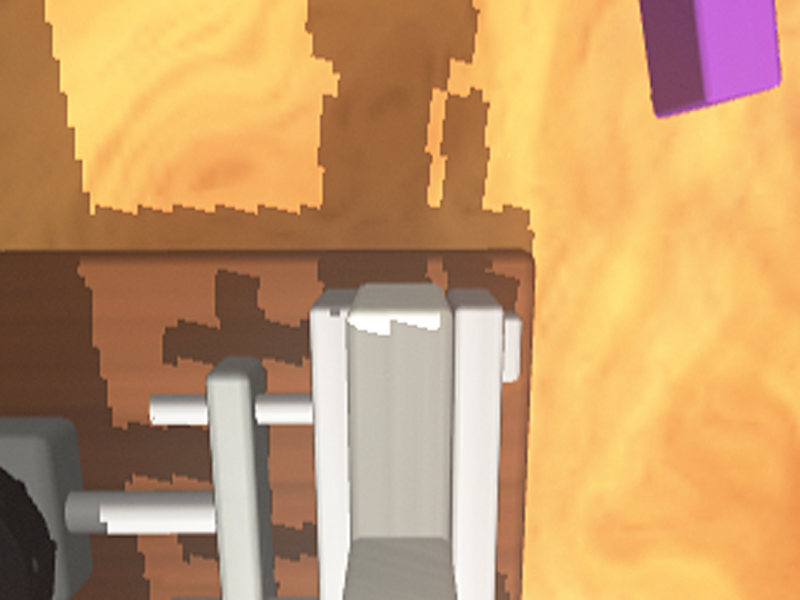

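The blade's far bottom edge is at crop (361–441,283). The plates' outer edges are near cols 312 and 502, which suggests the gap centre lies slightly to the tool's +y. I'll measure that.

Run:
```python
from h import *
m=saved("w6"); s=arm.read_state(); T=R.from_quat(s["ee_rot"]).as_matrix(); p0=s["position"]
f=lambda a:np.array(a)/2.5+[160,0]
loc=lambda uv,z:((ray("wrist",uv,z,m)-p0)@T)[:,:2].round(1).tolist()
print("plate far outer corners", loc(f([(312,310),(502,306)]),54))
print("plate outer lower", loc(f([(320,590),(495,590)]),54))
print("blade bottom", loc(f([(361,283),(441,283)]),71), "blade top far",loc(f([(348,322),(452,318)]),116))
im=cv2.imread("pics/w6.png").astype(int)
for r in(130,150,170,190,205):
    sat=im[r].max(1)-im[r].min(1); br=(sat<35)&(im[r].min(1)>195)
    e=np.nonzero(np.diff(br.astype(int)))[0]; e=e[(e>275)&(e<370)]+1
    print(r,e.tolist(),[l[1] for l in loc([(x-.5,r) for x in e],54)])
```

```text
plate far outer corners [[57.7, -21.2], [58.5, 23.0]]
plate outer lower [[-13.7, -21.4], [-13.7, 23.8]]
blade bottom [[65.4, -9.0], [65.4, 8.0]] blade top far [[63.3, -9.3], [64.0, 7.8]]
130 [284, 298, 302, 316, 327, 336, 343, 361, 362, 368] [-22.1, -13.9, -11.5, -3.3, 3.1, 8.4, 12.5, 23.0, 23.6, 27.1]
150 [285, 299, 342, 360, 361, 367] [-21.9, -13.5, 12.1, 22.8, 23.4, 27.0]
170 [286, 299, 342, 360] [-21.7, -13.8, 12.3, 23.2]
190 [287, 299, 342, 359] [-21.5, -14.0, 12.6, 23.1]
205 [287, 300, 341, 359] [-21.8, -13.6, 12.1, 23.4]
```

Call:
move_arm(
  fingers=[5, 5, 5, 5, 5, 5, 5, 5],
  travel=[
    [0, 1.4, 0],
    [0, 1.4, 0],
    [0, 1.4, 8],
    [0, 1.4, 15],
    [0, 1.4, 21],
    [0, 1.4, 26],
    [0, 1.4, 30],
    [0, 1.4, 30],
  ],
  dr=[
    [0, 0, 0],
    [0, 0, 0],
    [0, 0, 0],
    [0, 0, 0],
    [0, 0, 0],
    [0, 0, 0],
    [0, 0, 0],
    [0, 0, 0],
  ],
)

```text
clock: 17.5
position: [509.3, 91.4, 263.9]
ee_rot: [0.998, 0.057, -0.001, 0.0]
contact_force: [-0.4, -0.2, -2.3]
gripper_width: 17.1
grasp_force: 59.3
```

Call:
move_arm(
  fingers=[5, 5, 5, 5, 5, 5, 5, 5],
  travel=[
    [0, 0, 5],
    [0, 0, 10],
    [0, 0, 15],
    [0, 0, 19],
    [0, 0, 22],
    [0, 0, 24],
    [0, 0, 24],
    [0, 0, 24],
  ],
  dr=[
    [0, 0, 0],
    [0, 0, 0],
    [0, 0, 0],
    [0, 0, 0],
    [0, 0, 0],
    [0, 0, 0],
    [0, 0, 0],
    [0, 0, 0],
  ],
)

```text
clock: 18.3
position: [509.5, 91.4, 240.8]
ee_rot: [0.998, 0.057, 0.0, -0.0]
contact_force: [0.6, 0.1, -2.5]
gripper_width: 17.6
grasp_force: 59.3
```

Call:
move_arm(
  fingers=[5, 5, 5, 5, 5],
  travel=[
    [0, 0, 0.7],
    [0, 0, 1.4],
    [0, 0, 2],
    [0, 0, 2.5],
    [0, 0, 2.5],
  ],
  dr=[
    [0, 0, 0],
    [0, 0, 0],
    [0, 0, 0],
    [0, 0, 0],
    [0, 0, 0],
  ],
)

```text
clock: 18.8
position: [509.4, 91.4, 238.1]
ee_rot: [0.998, 0.057, -0.0, 0.0]
contact_force: [-0.2, -0.0, -1.9]
gripper_width: 17.3
grasp_force: 59.3
```

Call:
move_arm(
  fingers=[5, 5, 5, 5],
  travel=[
    [0, 0, 0.6],
    [0, 0, 1.2],
    [0, 0, 1.5],
    [0, 0, 1.5],
  ],
  dr=[
    [0, 0, 0],
    [0, 0, 0],
    [0, 0, 0],
    [0, 0, 0],
  ],
)

```text
clock: 19.2
position: [509.4, 91.4, 237.7]
ee_rot: [0.998, 0.057, 0.0, 0.0]
contact_force: [-2.5, -0.1, 5.8]
gripper_width: 17.8
grasp_force: 60.6
```

Contact with the base: the vertical force flipped to +5.8 N. I'll release and retreat straight up.

Call:
move_arm(
  fingers=[25, 35, 50, 60, 60, 60, 60, 60, 60, 60],
  travel=[
    [0, 0, 0],
    [0, 0, 0],
    [0, 0, 0],
    [0, 0, 0],
    [0, 0, 0],
    [0, 0, -20],
    [0, 0, -60],
    [0, 0, -105],
    [0, 0, -150],
    [0, 0, -180],
  ],
  dr=[
    [0, 0, 0],
    [0, 0, 0],
    [0, 0, 0],
    [0, 0, 0],
    [0, 0, 0],
    [0, 0, 0],
    [0, 0, 0],
    [0, 0, 0],
    [0, 0, 0],
    [0, 0, 0],
  ],
)

```text
clock: 20.2
position: [509.5, 91.3, 420.4]
ee_rot: [0.998, 0.057, 0.002, -0.001]
contact_force: [0.3, -0.5, -0.1]
gripper_width: 59.8
grasp_force: 0.0
```

Run:
```python
from h import *
shot('w7'); print(arm.read_state()["contact_force"])
im=cv2.imread("pics/w7.png"); cv2.imwrite("pics/w7c.png",cv2.resize(im[40:280,160:480],None,fx=2.5,fy=2.5,interpolation=cv2.INTER_CUBIC))
```

```text
20.25 [510.4  91.5 425. ] yaw 0.1155 tilt [ 0.013  0.004 -1.   ] j [ 0.491  0.185 -0.222  0.003 -1.15   1.194] 60.17059521797636
[ 1.49050154 -0.40123054  4.08495854]
```

View pics/w7c.png

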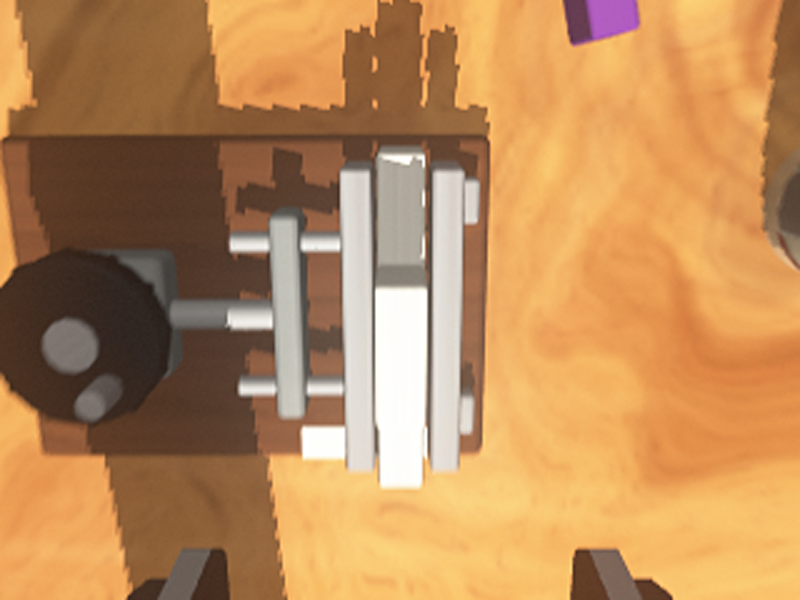

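The gauge stands upright between the plates, centred, at crop cols 376–425 and rows 150–487. The wheel and gap look unchanged, so I'll let the arm settle and hand in.

Call:
move_arm(
  fingers=[60, 60, 60, 60],
  travel=[
    [0, 0, 0],
    [0, 0, 0],
    [0, 0, 0],
    [0, 0, 0],
  ],
  dr=[
    [0, 0, 0],
    [0, 0, 0],
    [0, 0, 0],
    [0, 0, 0],
  ],
)

```text
clock: 20.65
position: [509.3, 91.4, 415.3]
ee_rot: [0.998, 0.057, -0.001, 0.001]
contact_force: [-0.3, 0.4, -0.5]
gripper_width: 60.3
grasp_force: 0.0
```

```bash
python3 -c "
from bench import arm
print(arm.job_done())"
```

```text
the job is handed in; nothing more can be done
None
```

The job is handed in, with no verdict returned: the gap measured about 22.2 mm before insertion, the thicker gauge is seated centred between the plates on the base and released, and the arm touched none of the other items.

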